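Click the drilling jig into its sprung clip holder

ROBOT

A 6-joint arm with a two-finger parallel gripper is mounted at the origin on a cart in front of the work surface, level with it; the furniture and walls round the work are solid. World frame = base frame: x ahead of the robot, y to its left, z up, the work surface at z = 0. Lengths are in m, angles in rad, forces in N, time in s.
With the tool pointing down it reaches from about 0.25 to 0.775 m from the base axis. Payload 4 kg.
Tool frame: the origin (TCP) lies at the very end of the fingers, on their centre line; the grasp point (between the pads) lies 19 mm behind it (robot.hold_point_z is the distance from the TCP to the grasp point, in m); z points along the fingers, y is the line along which they close (so a half turn about z gives the same grasp; the last joint's range is limited). The gripper opens to 94 mm and grips with 3 to 60 N. Pads are 16 mm wide; open, the fingers measure 119 mm over their backs; the gripper's body (75 mm by 177 mm) begins 78 mm behind the grasp point.
Start: joints at [1.006, 0.087, 1.371, -0, 1.684, -0.103], TCP at [0.245, 0.492, 0.178] pointing down, gripper open.
Joint ranges: [-3.1, 3.1], [-0.76, 2.03], [0.27, 2.55], [-1.08, 4.22], [0.17, 2.65], [-2.57, 2.57]. Speed limits (rad/s): [2.79, 2.79, 3.14, 3.14, 3.14, 3.14].

INTERFACE

Orientations are given as [roll, pitch, yaw] about the fixed x, y, z axes, in that order (R = Rz(yaw) Ry(pitch) Rx(roll)).
In Python, from bench import robot gives the robot as it stands.
- The arm moves only by the tool carry_out, never from a script. Its argument "steps" is a list of rows, each a list of 3 entries, a list of its own where there are three numbers: the shift along the tool's x, y, z in m, then the turn about the tool's z in units of 10 degrees (1.0 is 10 degrees), then the closure, from -1 (fully open) to 1 (shut). In form: [[[tx, ty, tz], roll, jaw], ...]. A call has 1 to 10 rows; each row is the pose to reach, as a shift and turn from the pose commanded when the call began, along the tool's axes at that moment; what a row does not reach only later rows make up. A row lasts 1/8 s, in which the tool goes at most 62.5 mm and 10.7 degrees, less where a joint would pass 70% of its speed; a pose out of reach is approached as far as the arm can. A call with a gripper value outside its range is refused whole. The fingers move at their own pace and stop on an object; the grip force is fixed at half the most. Time passes only in rows, so rows that repeat a pose let the fingers close. It gives the time, the measured TCP pose, the force, the opening and the grip force at its end, in the units of the state.
- robot.get_obs(): the state, without advancing time (a new reading comes with each control period).
- robot.snapshot(name): name is "side" or "top"; returns a dict with "image" (400x640x3 uint8, red, green, blue), "z_map" (400x640 float32, m along the optical axis (not along the pixel's ray), 0 where there is no reading), "mtx" (3x3 intrinsics, pixels), "R" (3x3) and "t" (3): a world point X has camera coordinates R X + t. Camera axes: x right, y down, z forward; pixel columns grow to the right and rows downward; lengths in m; the calibration is good to about 2 mm. A picture is of the moment at which its call begins.
- robot.close_job(): hands the job in; it is judged then, once.
The state is a dict: "time": time; "joint_positions": joint angles; "qvel": joint speeds; "joint_torque": joint torques, N m; "tool_pos": TCP position; "ee_rot": TCP orientation; "wrist_force": force on the tool from outside, world axes, zero at the start; "wrist_torque": the same for the moment, N m; "width": finger opening in m; "finger_force": force on a finger pad.
Only numpy, scipy, OpenCV 4.12 (cv2) and the standard library are available. Lean on these libraries where they do the work, as an engineer would, in place of code of your own. Each camera call takes 0.05 s, during which the arm holds its last target. There are 200 camera calls.

TASK

Put the slotted drilling jig into the clip holder on the bench: lay it along the holder on top of the four sprung balls, then push it down with the gripper (do not drop it in) until it clicks past them and sits fully home on the seat, and let go. Leave the open aluminium channel offcut where it lies.

Things in the scene. Friction and masses are not known exactly. Their poses are not given: they have to be found in the camera images.
- jig_center (a point): the drilling jig: a solid light-grey metal block 45 x 136 x 26 mm (x, y, z), 0.2 kg, with a long dark slot in its top face, lying flat on the bench, slot up. This point is its centre, 13 mm above its underside. y is its length; grasp it across the 45 mm (x). Its top can be pushed on anywhere, and either end may point either way in the holder.
- holder_seat (a point): the clip holder fixed to the bench: plate 80 x 184 x 8 mm (x, y, z) with an upright socket at each end for an end of the jig, open for 100 mm between them. This point is the middle of the seat where the jig's underside ends, 20 mm above the bench; y runs along the jig's place, x across. Play: 2 mm at each end, 1.5 mm each side; walls straight to 54 mm, lips leaning outward by 9 mm to 70 mm above the seat.
- holder_balls (a point): where the middle of the jig's underside is when it lies level on the holder's four sprung steel balls (20 mm, two in each end wall, standing 6 mm into the passage): 42 mm above holder_seat, same axes. The jig's weight does not pass them; a push down of 10 to 20 N in its middle does (one end may go first). 42 mm lower, on the seat, the balls spring out over its top edges.
- channel_center (a point): bystander: an open-topped, thin-walled aluminium channel offcut, 130 x 46 x 30 mm (x, y, z), of much the same outline as the jig but hollow from above. This point is its centre, 15 mm above the bench; x is its length.
There are look-alikes about, which are no part of the job. What is shaped like the part that bears jig_center but green is not meant.

How it is judged:
By the outcome, as a careful person would: the job done as asked, in the order asked, and still so for the second after the job is handed in, with the robot touching nothing.
It also fails if it takes over 48 s, if anything falls off the work surface, if the arm or the gripper's body presses on something with over 40 N, if the wrist force passes 120 N, or if a joint passes its speed limit or range.

## Working session

There is one attempt and no reset: what is moved stays moved. The work goes in short steps, Python scripts to look and compute and a tool call to move; the robot and the scene stay as the last step left them, time stands still between calls to the robot, and variables do not carry over. Pictures are saved under pics/ and viewed, at most 10 in all, crops included, and the job is handed in when it is done.

Besides the shell and the picture viewer there is one more tool, called by a JSON object that holds its "method" and its "body". carry_out: Moves the arm, as the interface text tells. Its arguments: {"type":"object","properties":{"steps":{"type":"array","items":{"type":"array"}}},"required":["steps"]}

```bash
mkdir -p pics
python3 - <<'E'
from bench import robot
import cv2,numpy as np
for n in("top","side"):
    s=robot.snapshot(n);np.savez(f"{n}0.npz",**s);cv2.imwrite(f"pics/{n}0.png",s["image"][:,:,::-1]);print(s["mtx"].round(1).tolist(),s["R"].round(3).tolist(),s["t"].round(3).tolist())
print(robot.get_obs())
E
```

```text
[[509.0, 0.0, 325.8], [0.0, 509.0, 198.3], [0.0, 0.0, 1.0]] [[-0.022, -1.0, -0.003], [-0.997, 0.022, -0.067], [0.067, 0.002, -0.998]] [0.01, 0.518, 1.076]
[[376.6, 0.0, 319.5], [0.0, 376.6, 198.2], [0.0, 0.0, 1.0]] [[0.92, -0.393, 0.005], [-0.189, -0.453, -0.871], [0.344, 0.8, -0.491]] [-0.491, 0.177, 0.713]
{'time': 0.1, 'joint_positions': array([ 1.00589556e+00,  8.78968113e-02,  1.37207227e+00, -3.42350500e-06,
        1.68360254e+00, -1.03079850e-01]), 'qvel': array([ 4.39900631e-04, -6.67710234e-04, -2.78797336e-03,  3.81233469e-04,
        2.41959992e-04,  8.29061017e-05]), 'joint_torque': array([ 1.80839310e-03, -3.41249371e+01, -3.03303874e+01,  7.18990853e-02,
        3.03859112e-02, -6.21086815e-05]), 'tool_pos': array([0.24477382, 0.49192817, 0.17722834]), 'ee_rot': array([-3.13962385e+00, -2.00245384e-04,  2.67977116e+00]), 'wrist_force': array([-0.5065447 ,  0.32181221,  0.57866627]), 'wrist_torque': array([ 0.02212992, -0.00880168,  0.00728409]), 'finger_force': 0.0, 'width': 0.09397211208436686}
```

View pics/top0.png

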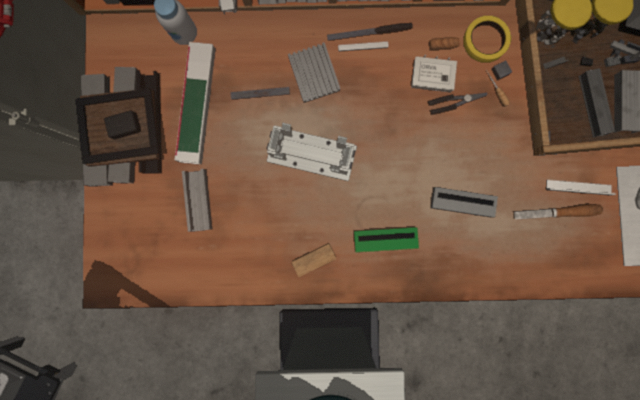

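View pics/side0.png

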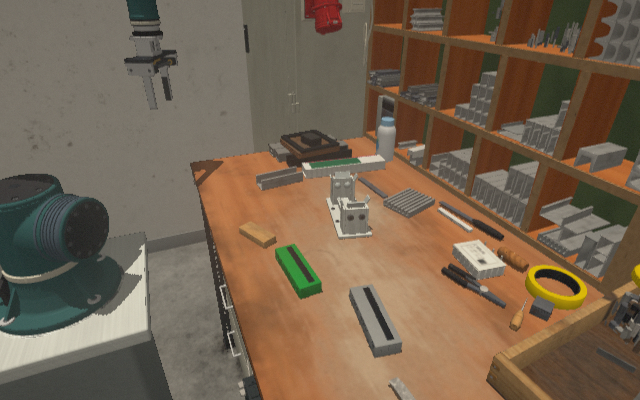

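The grey block with a dark slot at top (464,202) / side (375,320) fits the jig. The slotted block at (386,239) is green, so not meant. The piece at (196,200) is the hollow channel, and the bars in the tray at (597,102) have no slot. The holder is at (312,152). I'll confirm with a crop and measure.

```bash
cat > h.py <<'E'
import numpy as np,cv2
def pts(s):
    z=s["z_map"];v,u=np.mgrid[:400,:640];K=s["mtx"]
    P=np.stack([(u-K[0,2])/K[0,0]*z,(v-K[1,2])/K[1,1]*z,z],-1)
    W=(P-s["t"])@s["R"];W[z==0]=np.nan;return W
def rect(xy):
    (c,(w,h),a)=cv2.minAreaRect((xy*1000).astype(np.float32));
    if w<h:w,h,a=h,w,a+90
    return np.round(c,1),round(w,1),round(h,1),"long axis deg",round((a+90)%180-90,2)
E
python3 - <<'E'
from h import *
s=dict(np.load("top0.npz"));W=pts(s);im=s["image"]
def sub(box,lo,hi):
    a,b,c,d=box;w=W[b:d,a:c].reshape(-1,3);return w[(w[:,2]>lo)&(w[:,2]<hi)]
for nm,box,lo,hi in [("jig",(425,180,502,222),.02,.035),("jigall",(425,180,502,222),.008,.035),("plate",(258,115,365,187),.004,.12),("sock",(258,115,365,187),.05,.12),("seat",(258,115,365,187),.015,.03),("chan",(175,160,220,240),.012,.05)]:
    p=sub(box,lo,hi);print(nm,len(p),rect(p[:,:2]),np.percentile(p[:,2],[5,50,95]).round(4))
w=W[230:280,180:260,2];print("bench",np.nanmedian(w))
# jig contour: non-wood (low saturation)
h=cv2.cvtColor(im,cv2.COLOR_RGB2HSV)
for nm,(a,b,c,d),zp in[("jig",(425,180,502,222),.026),("holder",(258,115,365,187),.008)]:
    m=((h[b:d,a:c,1]<90)|(h[b:d,a:c,2]<50)).astype(np.uint8)
    m=cv2.morphologyEx(m,cv2.MORPH_OPEN,np.ones((3,3)))
    ct=max(cv2.findContours(m,0,1)[0],key=cv2.contourArea)[:,0]+[a,b]
    bx=cv2.boxPoints(cv2.minAreaRect(ct.astype(np.float32)))
    r=(np.c_[(bx-s["mtx"][:2,2])/509.,np.ones(4)])@s["R"];C=-s["R"].T@s["t"]
    X=C+r*((zp-C[2])/r[:,2])[:,None];print(nm,"colour",bx.round(1).tolist(),rect(X[:,:2]))
A=cv2.resize(im[175:227,420:510],None,fx=4,fy=4,interpolation=2);B=cv2.resize(im[110:190,255:370],None,fx=5,fy=5,interpolation=2)
o=np.zeros((608+0,575,3),np.uint8);o[:400,:575]=B;o[400:608,:360]=A
cv2.imwrite("pics/crop.png",o[:600,:,::-1])
s2=np.load("side0.npz")["image"];cv2.imwrite("pics/crop2.png",cv2.resize(s2[160:245,310:400],None,fx=6,fy=6,interpolation=2)[:,:,::-1])
E
```

```text
jig 1352 (array([ 503.7, -296.6]), 135.8, 45.7, 'long axis deg', 80.24) [0.0225 0.0259 0.0291]
jigall 1403 (array([ 503.6, -296.6]), 135.8, 45.9, 'long axis deg', 80.07) [0.0212 0.0258 0.0291]
plate 3199 (array([624.5,  25.5]), 217.1, 152.0, 'long axis deg', 88.5) [0.0054 0.0181 0.0862]
sock 876 (array([618.2,  28.3]), 181.8, 71.7, 'long axis deg', 75.29) [0.0565 0.0762 0.0892]
seat 876 (array([618.2,  27.7]), 167.6, 59.3, 'long axis deg', 75.37) [0.0164 0.0196 0.0235]
chan 524 (array([533.5, 278.7]), 156.3, 54.6, 'long axis deg', 9.53) [0.0153 0.0287 0.0322]
bench -0.0009476967282616301
jig colour [[425.0, 180.0], [501.0, 180.0], [501.0, 221.0], [425.0, 221.0]] (array([ 506.5, -293.8]), 163.2, 87.5, 'long axis deg', 88.75)
holder colour [[248.8000030517578, 157.89999389648438], [262.6000061035156, 100.9000015258789], [362.8999938964844, 125.0999984741211], [349.1000061035156, 182.10000610351562]] (array([644.3,  39.8]), 226.4, 129.4, 'long axis deg', 75.06)
```

View pics/crop.png

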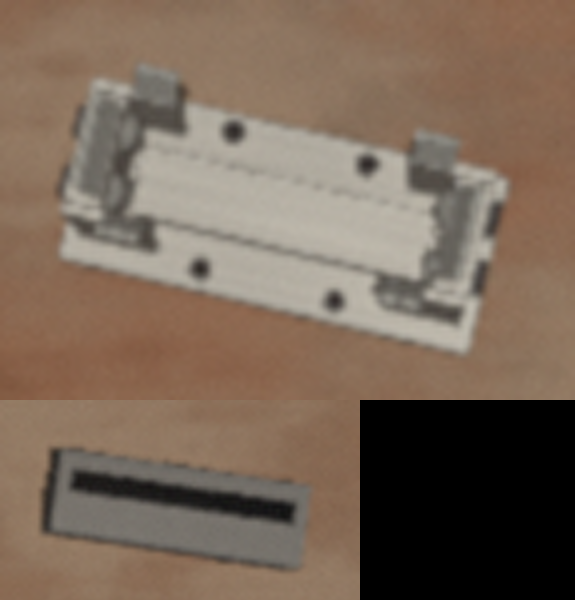

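View pics/crop2.png

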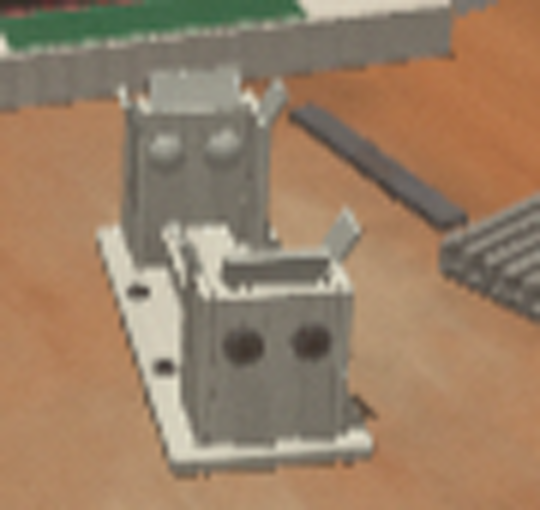

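The crop confirms the grey, solid, slotted jig (lower crop). The holder has four dark plate holes at full-frame px about (302,136), (328,143), (295,164) and (322,170). I'll use these to refine its centre and axis.

```bash
cat >> h.py <<'E'
def ray(s,uv,z):
    uv=np.atleast_2d(uv).astype(float);K=s["mtx"];r=np.c_[(uv-K[:2,2])/K[0,0],np.ones(len(uv))]@s["R"];C=-s["R"].T@s["t"]
    return C+r*((z-C[2])/r[:,2])[:,None]
E
python3 - <<'E'
from h import *
s=dict(np.load("top0.npz"));im=s["image"];g=cv2.cvtColor(im,cv2.COLOR_RGB2GRAY).astype(float)
H=[]
for u,v in[(302,136),(328,143),(295,164),(322,170)]:
    p=g[v-4:v+5,u-4:u+5];w=np.clip(np.median(p)-15-p,0,None);y,x=np.mgrid[v-4:v+5,u-4:u+5];H.append([(w*x).sum()/w.sum(),(w*y).sum()/w.sum()])
X=ray(s,H,.008)[:,:2]*1000;print(np.round(H,1).tolist(),X.round(1).tolist(),X.mean(0))
for d in(X[0]-X[1],X[2]-X[3],X[0]-X[2],X[1]-X[3]):print(np.hypot(*d),np.degrees(np.arctan2(d[1],d[0])))
h=cv2.cvtColor(im,cv2.COLOR_RGB2HSV);a,b,c,d=425,180,502,222
print(h[200,428:440].tolist(),h[208,460].tolist(),h[185,428].tolist())
W=pts(s);
m=((h[b:d,a:c,1]<60)&(h[b:d,a:c,2]>70)).astype(np.uint8)
ct=max(cv2.findContours(m,0,1)[0],key=cv2.contourArea)[:,0]+[a,b]
print(rect(ray(s,ct,.026)[:,:2]))
# plate front edges / seat by depth
w=W[115:187,258:365].reshape(-1,3);
for lo,hi in((.004,.012),(.082,.1)):
    q=w[(w[:,2]>lo)&(w[:,2]<hi)];q=q[np.hypot(q[:,0]-.618,q[:,1]-.028)<.11]
    A=np.radians(75.3);e=np.array([[np.cos(A),np.sin(A)],[np.sin(A),-np.cos(A)]])
    t=(q[:,:2]-[.618,.028])@e.T*1000;print(lo,np.percentile(t,[0,1,3,97,99,100],axis=0).round(1).T.tolist())
E
```

```text
[[301.5, 135.6], [328.1, 142.3], [294.2, 164.2], [321.1, 170.3]] [[657.1, 48.6], [641.1, -9.3], [594.5, 65.5], [579.9, 7.3]] [618.13851035  28.00240658]
60.07402320712614 74.60052727159012
60.026439253731326 75.86995236249172
64.78175490368962 -15.082016974927493
63.45163801318815 -15.131633268230814
[[14, 83, 148], [14, 84, 143], [14, 83, 104], [13, 70, 58], [15, 38, 53], [13, 27, 86], [19, 25, 112], [22, 23, 120], [16, 23, 120], [18, 26, 120], [16, 23, 120], [16, 23, 121]] [22, 23, 121] [14, 82, 149]
(array([ 503.7, -296.8]), 135.1, 46.2, 'long axis deg', 80.07)
0.004 [[-96.7, -90.7, -87.9, 76.0, 86.5, 91.8], [-71.3, -40.2, -39.4, 38.2, 39.8, 92.8]]
0.082 [[-81.4, -81.1, -80.6, 81.2, 81.6, 82.2], [-35.8, -35.7, -35.1, 35.3, 35.8, 35.9]]
```

{"method": "carry_out", "body": {"steps": [[[-0.583,-0.591,0.0],7.35,-1],[[-0.583,-0.591,0.0],7.35,-1],[[-0.583,-0.591,0.0],7.35,-1],[[-0.583,-0.591,0.0],7.35,-1],[[-0.583,-0.591,0.0],7.35,-1],[[-0.583,-0.591,0.0],7.35,-1],[[-0.583,-0.591,0.0],7.35,-1],[[-0.583,-0.591,0.0],7.35,-1],[[-0.583,-0.591,0.04],7.35,-1],[[-0.583,-0.591,0.04],7.35,-1]]}}

```text
time: 1.35
tool_pos: [0.4396, -0.1027, 0.1629]
ee_rot: [3.141, -0.0, 1.396]
wrist_force: [0.3, 0.3, 0.5]
width: 0.094
finger_force: 0.0
```

{"method": "carry_out", "body": {"steps": [[[-0.18,0.097,0.03],0,-1],[[-0.18,0.097,0.05],0,-1],[[-0.18,0.097,0.06],0,-1],[[-0.18,0.097,0.09],0,-1],[[-0.18,0.097,0.1],0,-1],[[-0.18,0.097,0.1],0,-1],[[-0.18,0.097,0.1],0,-1]]}}

```text
time: 2.22
tool_pos: [0.5048, -0.2942, 0.0653]
ee_rot: [3.139, 0.001, 1.398]
wrist_force: [1.1, 0.3, -0.1]
width: 0.0941
finger_force: 0.0
```

Run:
```python
from bench import robot
import cv2
o=robot.get_obs();print(o["tool_pos"],o["ee_rot"],o["qvel"].round(3))
s=robot.snapshot("side");cv2.imwrite("pics/s1.png",cv2.resize(s["image"][200:400,240:500],None,fx=3,fy=3)[:,:,::-1])
```

```text
[ 0.50482088 -0.29415167  0.06529745] [3.13871588e+00 1.04437731e-03 1.39831073e+00] [ 0.002 -0.009 -0.008 -0.002 -0.004  0.002]
```

View pics/s1.png

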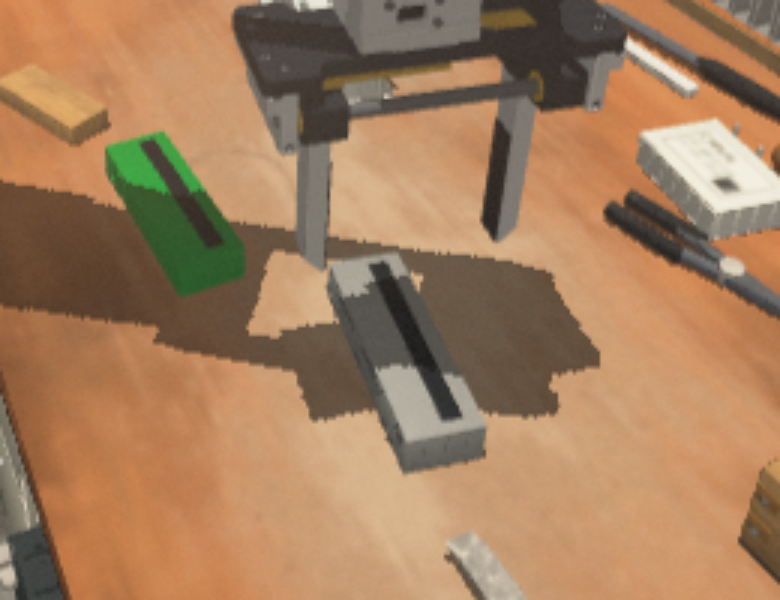

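The jig lies square between the open fingers, which sit at about (310,250) and (505,230) in the crop. I'll lower and grip.

{"method": "carry_out", "body": {"steps": [[[-0.003,-0.0005,0.02],0,-1],[[-0.003,-0.0005,0.045],0,-1],[[-0.003,-0.0005,0.055],0,-1],[[-0.003,-0.0005,0.061],0,-1],[[-0.003,-0.0005,0.061],0,-1],[[-0.003,-0.0005,0.061],0,1],[[-0.003,-0.0005,0.061],0,1],[[-0.003,-0.0005,0.061],0,1],[[-0.003,-0.0005,0.061],0,1],[[-0.003,-0.0005,0.061],0,1]]}}

```text
time: 3.52
tool_pos: [0.5029, -0.2976, 0.0022]
ee_rot: [3.142, -0.0, 1.397]
wrist_force: [0.2, -0.9, 0.0]
width: 0.0474
finger_force: 0.0
```

{"method": "carry_out", "body": {"steps": [[[0,0,0],0,1],[[0,0,0],0,1],[[0,0,0],0,1],[[0,0,0],0,1]]}}

```text
time: 4.03
tool_pos: [0.5029, -0.2976, 0.0022]
ee_rot: [-3.142, -0.0, 1.397]
wrist_force: [-0.2, 0.0, 0.6]
width: 0.0074
finger_force: 0.0
```

The fingers closed to 7 mm without gripping anything. I'll look before moving.

Run:
```python
from bench import robot
import cv2,numpy as np
o=robot.get_obs();print(o["width"],o["finger_force"],o["time"])
s=robot.snapshot("side");t=robot.snapshot("top");np.savez("top1.npz",**t);np.savez("side1.npz",**s)
a=cv2.resize(s["image"][220:380,280:480],None,fx=2,fy=2);b=cv2.resize(t["image"][140:260,400:530],None,fx=2.6,fy=2.667)
cv2.imwrite("pics/s2.png",np.hstack([a,b[:320]])[:,:,::-1])
```

```text
0.007429754444490302 0.0 4.025
```

View pics/s2.png

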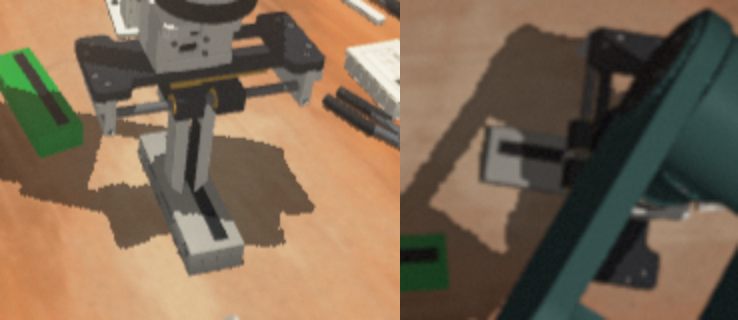

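Run:
```python
from h import *
s=dict(np.load("side1.npz"));t=dict(np.load("top1.npz"))
def pr(s,X):
    c=s["R"]@X+s["t"];p=s["mtx"]@c;return (p[:2]/p[2]).round(1)
print("s1 tcp",pr(s,np.array([.5048,-.2942,.0653])),"now",pr(s,np.array([.5029,-.2976,.0022])),pr(s,np.array([.5029,-.2976,.026])))
W=pts(s)
for u in range(362,392,3): print(u,[tuple((W[v,u]*1000).round(0).astype(int).tolist()) if np.isfinite(W[v,u,0]) else None for v in(290,300,306,310,313,316,320,330)])
w=pts(t)[175:225,425:505].reshape(-1,3);q=w[(w[:,2]>.02)&(w[:,2]<.032)];print(rect(q[:,:2]))
```

```text
s1 tcp [373.5 294.1] now [370.8 323.1] [371.8 313.1]
362 [(515, -241, 24), (489, -286, 51), (489, -287, 38), (492, -284, 25), (488, -290, 25), (485, -296, 25), (482, -301, 22), (483, -303, 0)]
365 [(487, -295, 81), (486, -299, 63), (487, -300, 51), (486, -303, 45), (487, -301, 36), (490, -298, 24), (484, -307, 27), (480, -316, 15)]
368 [(488, -303, 88), (489, -303, 66), (489, -305, 54), (490, -304, 45), (491, -305, 38), (494, -300, 25), (490, -307, 25), (479, -327, 26)]
371 [(492, -305, 88), (494, -305, 66), (495, -305, 52), (495, -306, 44), (496, -305, 36), (499, -301, 24), (495, -309, 25), (484, -328, 26)]
374 [(498, -305, 86), (507, -294, 51), (507, -295, 39), (508, -296, 30), (506, -299, 26), (504, -303, 24), (499, -312, 26), (488, -330, 26)]
377 [(506, -300, 79), (505, -305, 62), (507, -305, 48), (507, -305, 38), (506, -308, 35), (507, -307, 27), (504, -313, 25), (493, -331, 25)]
380 [(507, -307, 84), (509, -307, 62), (510, -308, 49), (512, -307, 39), (512, -308, 33), (513, -308, 25), (508, -316, 26), (497, -334, 26)]
383 [(513, -307, 82), (514, -310, 63), (514, -311, 50), (516, -310, 39), (522, -303, 24), (517, -311, 27), (512, -319, 27), (502, -336, 26)]
386 [(573, -235, -2), (559, -258, -1), (550, -271, -2), (545, -279, -2), (525, -307, 27), (521, -313, 26), (517, -320, 27), (506, -338, 26)]
389 [(577, -239, 0), (565, -258, -3), (556, -272, -2), (550, -282, -1), (546, -287, -2), (542, -293, -1), (522, -322, 26), (511, -339, 25)]
(array([ 509.2, -264. ]), 69.9, 45.3, 'long axis deg', 79.71)
```

The depth readings show the real fingertips at z≈32 mm, while the reported TCP is 2 mm. The reported z is therefore about 30 mm too low, though xy agrees. The fingers closed in the air above the jig, and the jig hasn't moved. I'll open, check the lowest tip point, and go lower.

{"method": "carry_out", "body": {"steps": [[[0,0,0],0,-1],[[0,0,0],0,-1],[[0,0,0],0,-1],[[0,0,0],0,-1],[[0,0,0],0,-1],[[0,0,0],0,-1],[[0,0,0],0,-1],[[0,0,0],0,-1],[[0,0,0.01],0,-1],[[0,0,0.015],0,-1]]}}

```text
time: 5.38
tool_pos: [0.5023, -0.2971, -0.014]
ee_rot: [-3.14, -0.001, 1.397]
wrist_force: [-0.8, -1.0, 0.5]
width: 0.0931
finger_force: 0.0
```

```bash
cat > tip.py <<'E'
from bench import robot
from h import *
o=robot.get_obs();print(robot.hold_point_z,o["width"],o["tool_pos"],o["wrist_force"])
s=robot.snapshot("side");np.savez("side2.npz",**s);W=pts(s)
c=o["tool_pos"];yw=o["ee_rot"][2];ex=np.array([np.cos(yw),np.sin(yw)]);ey=np.array([np.sin(yw),-np.cos(yw)])
d=(W[...,:2]-c[:2]);a=d@ex;b=d@ey;hw=o["width"]/2
# -y faces of the fingers (facing camera): a ~ -8 mm; finger bodies within hw..hw+13mm
for sg in(-1,1):
    m=(np.abs(a)<.011)&(sg*b>hw-.001)&(sg*b<hw+.014)&(W[...,2]>.003)
    q=W[m][:,2]*1000;print(sg,m.sum(),np.sort(q)[:12].round(1),np.median(a[m])if m.any() else'',np.percentile(sg*b[m]-hw,[2,50,98]).round(4))
E
python3 tip.py
```

```text
0.0188 0.0931454447939963 [ 0.50227447 -0.2971099  -0.01403378] [-0.7869733  -1.02128344  0.53934288]
-1 425 [13.9 15.6 15.8 15.8 17.2 17.4 19.3 19.4 19.5 20.  20.7 20.8] -0.008023772608724425 [-0.      0.008   0.0128]
1 567 [12.6 12.8 13.6 13.7 13.8 13.9 14.  14.2 14.3 14.4 14.5 14.6] -0.006856022007746295 [-0.0002  0.0023  0.0127]
```

{"method": "carry_out", "body": {"steps": [[[0,0,0.006],0,-1],[[0,0,0.01],0,-1],[[0,0,0.01],0,1],[[0,0,0.01],0,1],[[0,0,0.01],0,1],[[0,0,0.01],0,1],[[0,0,0.01],0,1],[[0,0,0.01],0,1],[[0,0,0.01],0,1],[[0,0,0.01],0,1]]}}

```text
time: 6.68
tool_pos: [0.5032, -0.2977, -0.0226]
ee_rot: [3.141, 0.0, 1.397]
wrist_force: [1.5, 0.3, 0.6]
width: 0.0447
finger_force: 30.0
```

{"method": "carry_out", "body": {"steps": [[[0,0,-0.02],0,1],[[0,0,-0.06],0,1],[[0,0,-0.1],0,1],[[0.04,0.01,-0.12],0,1],[[0.09,0.02,-0.12],0.2,1],[[0.14,0.03,-0.12],0.49,1],[[0.19,0.04,-0.12],0.49,1],[[0.24,0.05,-0.12],0.49,1],[[0.29,0.055,-0.12],0.49,1],[[0.32,0.057,-0.12],0.49,1]]}}

```text
time: 7.92
tool_pos: [0.6134, 0.0102, 0.0957]
ee_rot: [-3.138, 0.001, 1.313]
wrist_force: [-0.8, 0.1, -1.6]
width: 0.0444
finger_force: 30.0
```

{"method": "carry_out", "body": {"steps": [[[0.015,0,0],0,1],[[0.019,0,0],0,1],[[0.019,0,0],0,1],[[0.019,0,0],0,1]]}}

```text
time: 8.43
tool_pos: [0.619, 0.0248, 0.0973]
ee_rot: [-3.142, 0.0, 1.31]
wrist_force: [0.4, -0.1, -2.2]
width: 0.0446
finger_force: 30.0
```

Run:
```python
from bench import robot
from h import *
o=robot.get_obs();print(o["width"],o["tool_pos"],o["ee_rot"],o["wrist_force"],o["finger_force"])
s=robot.snapshot("side");t=robot.snapshot("top");np.savez("top3.npz",**t);np.savez("side3.npz",**s)
a=cv2.resize(s["image"][100:260,270:450],None,fx=2.2,fy=2.2);b=cv2.resize(t["image"][70:230,220:390],None,fx=2.2,fy=2.2)
cv2.imwrite("pics/s3.png",np.hstack([a,b])[:,:,::-1])
```

```text
0.04456826706889465 [0.61904829 0.02475482 0.09725744] [-3.1415030e+00  4.7138308e-04  1.3097698e+00] [ 0.43862631 -0.1466933  -2.15141072] 29.99941349029541
```

View pics/s3.png

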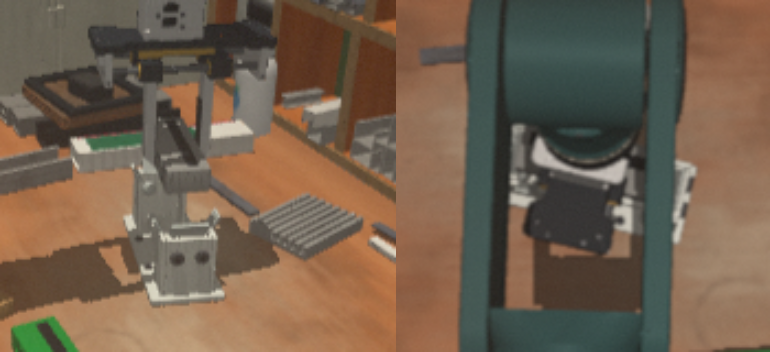

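The jig hangs level above the holder, with its near end at crop (185,180). I'll check its position in holder axes from the side depth.

```bash
cat > chk.py <<'E'
from h import *
import sys
s=dict(np.load(sys.argv[1]));zlo,zhi=float(sys.argv[2]),float(sys.argv[3]);W=pts(s)
A=np.radians(75.1);e=np.array([[np.cos(A),np.sin(A)],[np.sin(A),-np.cos(A)]])
d=(W[...,:2]-[.6181,.028])@e.T*1000;a,b,z=d[...,0],d[...,1],W[...,2]*1000
pc=lambda x:np.percentile(x,[1,5,50,95,99]).round(1).tolist()
# jig near end face + left (-x) face
m=(a<-60)&(a>-80)&(abs(b)<32)&(z>zlo)&(z<zhi);print("near end",m.sum(),"a",pc(a[m]),"b",pc(b[m]),"z",pc(z[m]))
m2=m&(a<-64)&(z<zhi);print("face a",np.median(a[m2]))
m=(abs(a)<66)&(abs(b)<30)&(z>zhi-8)&(z<zhi+8)&((abs(a)>25))
q=np.c_[a[m],b[m],np.ones(m.sum())];c,*_=np.linalg.lstsq(q,z[m],rcond=None);r=z[m]-q@c;k=abs(r)<3;c,*_=np.linalg.lstsq(q[k],z[m][k],rcond=None);print("top plane slope deg",np.degrees(c[:2]).round(2),"z0",c[2].round(1),k.sum())
print("top b range",pc(b[m][k]),"a",pc(a[m][k]), "rect",rect(d[m][k]/1000) if k.any() else'')
# holder: near socket outer face / plate near edge
m=(a<-70)&(a>-110)&(abs(b)<45)
for lo,hi in((3,7),(25,60),(84,95)):
    n=m&(z>lo)&(z<hi);print("socket z",lo,hi,n.sum(),"a",pc(a[n]),"b",pc(b[n]))
E
python3 chk.py side3.npz 110 150; python3 - <<'E'
E
sed -n 1,1p /dev/null; python3 chk.py side0.npz 110 150 2>/dev/null | tail -3
```

```text
near end 246 a [-71.2, -70.3, -68.1, -62.2, -60.6] b [-20.7, -19.5, 1.0, 21.6, 23.7] z [120.0, 121.3, 134.7, 145.0, 146.1]
face a -68.33100365558231
top plane slope deg [-0.03  0.05] z0 145.0 248
top b range [-20.2, -18.3, 3.2, 22.0, 23.5] a [-65.4, -62.8, -36.2, 58.3, 62.4] rect (array([-1.3,  1.6]), 129.3, 44.6, 'long axis deg', 0.07)
socket z 3 7 94 a [-93.0, -92.2, -89.3, -74.2, -71.7] b [-36.8, -35.8, 2.1, 40.3, 41.4]
socket z 25 60 338 a [-91.6, -90.0, -84.3, -81.4, -73.6] b [-26.2, -25.7, 1.5, 28.5, 30.9]
socket z 84 95 35 a [-82.5, -81.7, -79.6, -77.1, -76.6] b [-16.2, -15.0, 3.5, 19.7, 21.2]
```

{"method": "carry_out", "body": {"steps": [[[0.0005,0.0,0.02],0,1],[[0.0005,0.0,0.03],0,1],[[0.0005,0.0,0.03],0,1],[[0.0005,0,0.03],0,1]]}}

```text
time: 9.02
tool_pos: [0.6198, 0.0265, 0.0679]
ee_rot: [3.141, -0.0, 1.311]
wrist_force: [0.7, 1.2, -2.2]
width: 0.0444
finger_force: 30.0
```

```bash
python3 - <<'E'
from bench import robot
from h import *
T=[];S=[]
for i in range(6):
    o=robot.get_obs();T.append(np.r_[o["tool_pos"],o["ee_rot"][2]]);s=robot.snapshot("side");S.append(s["z_map"])
print(np.round(T,4),np.mean(T,0).round(4))
Z=np.array(S);Z[Z==0]=np.nan;s["z_map"]=np.nan_to_num(np.nanmedian(Z,0));np.savez("side4.npz",**s)
cv2.imwrite("pics/s4.png",cv2.resize(s["image"][135:245,310:400],None,fx=5,fy=5,interpolation=2)[:,:,::-1])
E
python3 chk.py side4.npz 93 118
```

```text
[[0.6198 0.0265 0.0679 1.3113]
 [0.6199 0.0265 0.0682 1.3113]
 [0.62   0.0265 0.0682 1.3114]
 [0.6199 0.0266 0.0682 1.3115]
 [0.6199 0.0266 0.0681 1.3115]
 [0.6197 0.0266 0.0679 1.3115]] [0.6199 0.0266 0.0681 1.3114]
near end 206 a [-67.8, -67.5, -66.6, -61.9, -61.0] b [-19.8, -18.1, 2.6, 21.8, 23.9] z [93.3, 94.8, 106.3, 115.7, 116.2]
face a -66.65158147105569
top plane slope deg [0.06 0.76] z0 115.7 266
top b range [-20.1, -18.1, 3.6, 22.0, 23.8] a [-65.9, -64.7, -36.4, 58.2, 64.1] rect (array([-0.6,  2. ]), 130.9, 45.1, 'long axis deg', 0.17)
socket z 3 7 98 a [-91.6, -91.3, -89.5, -76.8, -72.4] b [-36.9, -35.5, 3.9, 38.8, 41.3]
socket z 25 60 329 a [-90.1, -89.6, -84.3, -82.5, -73.9] b [-26.1, -25.8, 0.6, 28.4, 30.9]
socket z 84 95 35 a [-80.8, -80.5, -79.3, -78.0, -77.4] b [-16.8, -15.4, 3.1, 19.8, 21.5]
```

View pics/s4.png

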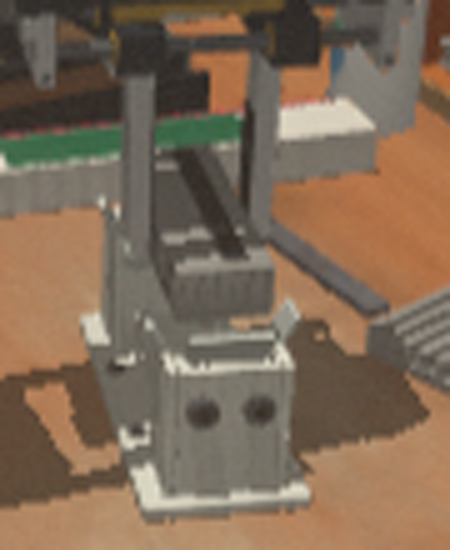

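Seen from the side, the jig's near end is centred over the near socket, with relative b about 0 and a about +0.7 mm. I'll lower to just above the balls and watch the force.

{"method": "carry_out", "body": {"steps": [[[-0.0005,0.0,0.005],0,1],[[-0.0005,0.0,0.01],0,1],[[-0.0005,0,0.014],0,1],[[-0.0005,0,0.017],0,1],[[-0.0005,0,0.017],0,1]]}}

```text
time: 9.95
tool_pos: [0.619, 0.0261, 0.0498]
ee_rot: [-3.141, 0.0, 1.311]
wrist_force: [0.2, -0.2, -2.0]
width: 0.045
finger_force: 30.0
```

{"method": "carry_out", "body": {"steps": [[[0,0.0,0.003],0,1],[[0,0.0,0.006],0,1],[[0,0,0.008],0,1],[[0,0,0.008],0,1]]}}

```text
time: 10.45
tool_pos: [0.6191, 0.0261, 0.0419]
ee_rot: [-3.141, 0.0, 1.311]
wrist_force: [-0.0, 0.0, -3.0]
width: 0.0448
finger_force: 30.0
```

```bash
cat > look.py <<'E'
from bench import robot
from h import *
import sys
S=[]
for i in range(3):
    s=robot.snapshot("side");S.append(s["z_map"])
o=robot.get_obs();print(o["tool_pos"].round(4),o["ee_rot"].round(4),o["wrist_force"].round(1),o["wrist_torque"].round(2),o["width"])
Z=np.array(S);Z[Z==0]=np.nan;s["z_map"]=np.nan_to_num(np.nanmedian(Z,0));np.savez(sys.argv[1],**s)
E
python3 look.py side5.npz; python3 chk.py side5.npz 80 91
```

```text
[0.6193 0.0261 0.0424] [ 3.1413e+00 -1.0000e-04  1.3115e+00] [ 0.   0.6 -3.2] [-0.01  0.1   0.01] 0.04490443695915049
near end 146 a [-79.9, -79.5, -67.3, -61.2, -60.2] b [-30.5, -24.4, -0.8, 21.4, 22.6] z [80.1, 80.6, 86.4, 90.0, 90.5]
face a -67.6909570860054
top plane slope deg [-0.    0.69] z0 89.6 280
top b range [-22.8, -19.4, 3.2, 22.3, 23.8] a [-65.6, -64.2, -36.0, 57.0, 62.6] rect (array([-0.9, -2.8]), 130.2, 53.4, 'long axis deg', -0.06)
socket z 3 7 99 a [-92.2, -91.3, -89.1, -76.9, -73.4] b [-36.6, -35.8, -2.2, 38.6, 40.7]
socket z 25 60 335 a [-90.4, -89.6, -84.3, -82.1, -73.0] b [-26.2, -25.7, 0.4, 28.3, 30.8]
socket z 84 95 36 a [-81.3, -80.8, -79.6, -77.1, -76.6] b [-16.3, -15.0, 2.0, 19.8, 21.5]
```

The jig is inside the straight walls with no side force. I'll set it down on the balls and then push, gripping it.

{"method": "carry_out", "body": {"steps": [[[0,0,0.001],0,1],[[0,0,0.002],0,1],[[0,0,0.003],0,1],[[0,0,0.003],0,1]]}}

```text
time: 11.1
tool_pos: [0.6195, 0.0263, 0.0398]
ee_rot: [3.141, -0.0, 1.312]
wrist_force: [0.1, 0.4, -1.2]
width: 0.0445
finger_force: 30.0
```

{"method": "carry_out", "body": {"steps": [[[0,0,0.001],0,1],[[0,0,0.002],0,1],[[0,0,0.003],0,1],[[0,0,0.004],0,1]]}}

```text
time: 11.6
tool_pos: [0.6202, 0.0267, 0.0383]
ee_rot: [3.139, -0.001, 1.312]
wrist_force: [-3.6, 2.9, 11.1]
width: 0.0449
finger_force: 30.0
```

{"method": "carry_out", "body": {"steps": [[[0,0,0.001],0,1],[[0,0,0.002],0,1],[[0,0,0.003],0,1],[[0,0,0.004],0,1]]}}

```text
time: 12.1
tool_pos: [0.6215, 0.0263, 0.035]
ee_rot: [3.135, -0.002, 1.312]
wrist_force: [-1.5, 1.5, 8.2]
width: 0.0448
finger_force: 30.0
```

```bash
python3 look.py side6.npz; python3 chk.py side6.npz 78 89|head -4
```

```text
[0.6215 0.0261 0.0342] [ 3.1356e+00 -1.7000e-03  1.3116e+00] [-0.2  1.1  6.9] [ 0.06  0.04 -0.02] 0.044820352193380736
near end 92 a [-79.8, -79.3, -75.2, -61.1, -60.2] b [-30.6, -28.0, 0.0, 22.0, 30.2] z [78.1, 78.2, 82.2, 87.9, 88.8]
face a -76.95256854845712
top plane slope deg [0.12 0.02] z0 82.3 260
top b range [-27.3, -16.6, 5.0, 23.4, 25.1] a [-65.3, -63.2, -35.4, 58.9, 64.8] rect (array([-0.2, -1.5]), 130.8, 53.4, 'long axis deg', -0.08)
```

{"method": "carry_out", "body": {"steps": [[[0,0,0.003],0,1],[[0,0,0.006],0,1],[[0,0,0.009],0,1],[[0,0,0.012],0,1],[[0,0,0.015],0,1],[[0,0,0.018],0,1],[[0,0,0.021],0,1],[[0,0,0.024],0,1]]}}

```text
time: 13.25
tool_pos: [0.6189, 0.0263, 0.0068]
ee_rot: [-3.141, -0.0, 1.312]
wrist_force: [0.5, 1.3, 1.1]
width: 0.0446
finger_force: 30.0
```

{"method": "carry_out", "body": {"steps": [[[0,0,0.0015],0,1],[[0,0,0.003],0,1],[[0,0,0.0045],0,1],[[0,0,0.006],0,1],[[0,0,0.007],0,1],[[0,0,0.008],0,1],[[0,0,0.009],0,1]]}}

```text
time: 14.12
tool_pos: [0.6189, 0.0265, -0.002]
ee_rot: [-3.141, -0.0, 1.311]
wrist_force: [1.6, 2.5, -5.2]
width: 0.0445
finger_force: 30.0
```

{"method": "carry_out", "body": {"steps": [[[0,0,0.001],0,1],[[0,0,0.002],0,1],[[0,0,0.002],0,1]]}}

```text
time: 14.5
tool_pos: [0.619, 0.0259, -0.0026]
ee_rot: [-3.142, 0.0, 1.311]
wrist_force: [-3.8, 2.6, 4.4]
width: 0.0446
finger_force: 30.0
```

```bash
python3 look.py side7.npz; python3 chk.py side7.npz 36 46|sed -n 3,4p
```

```text
[ 0.6192  0.0259 -0.0026] [3.1414e+00 2.0000e-04 1.3113e+00] [-5.   2.1  4.7] [ 0.24  0.84 -0.11] 0.04479830595309436
top plane slope deg [ 0.84 -1.4 ] z0 44.7 109
top b range [-26.5, -26.0, 6.1, 22.8, 27.7] a [-62.7, -19.4, 42.7, 64.2, 65.5] rect (array([1.2, 0.8]), 129.0, 54.4, 'long axis deg', -0.17)
```

Contact on the seat (force has turned positive). I'll press a little more and then release and rise.

{"method": "carry_out", "body": {"steps": [[[0,0,0.001],0,1],[[0,0,0.001],0,1],[[0,0,0.0],0,-0.5],[[0,0,0],0,-0.5],[[0,0,0],0,-0.5],[[0,0,0],0,-0.5],[[0,0,0],0,-0.5]]}}

```text
time: 15.52
tool_pos: [0.6192, 0.0261, -0.004]
ee_rot: [-3.141, 0.0, 1.311]
wrist_force: [-0.3, 0.8, 0.7]
width: 0.0707
finger_force: 0.0
```

{"method": "carry_out", "body": {"steps": [[[0,0,-0.01],0,-0.5],[[0,0,-0.04],0,-0.5],[[0,0,-0.08],0,-0.5],[[0,0,-0.13],0,1],[[0,0,-0.15],0,1],[[0,0,-0.15],0,1]]}}

```text
time: 16.27
tool_pos: [0.6209, 0.0261, 0.1498]
ee_rot: [3.135, -0.001, 1.312]
wrist_force: [-0.3, 0.4, -0.2]
width: 0.0442
finger_force: 0.0
```

```bash
python3 look.py side8.npz; python3 chk.py side8.npz 36 46|sed -n 3,4p
python3 - <<'E'
from h import *
s=np.load("side8.npz");cv2.imwrite("pics/s8.png",cv2.resize(s["image"][130:250,290:410],None,fx=5,fy=5,interpolation=2)[:,:,::-1])
W=pts(dict(s));A=np.radians(75.1);e=np.array([[np.cos(A),np.sin(A)],[np.sin(A),-np.cos(A)]]);d=(W[...,:2]-[.6181,.028])@e.T*1000
a,b,z=d[...,0],d[...,1],W[...,2]*1000
for lo in range(-40,66,10):
    m=(a>lo)&(a<lo+10)&(b>8)&(b<20)&(z>30);print(lo,m.sum(),np.median(z[m]) if m.any() else'')
E
```

```text
[0.6184 0.0262 0.1446] [-3.1389e+00  5.0000e-04  1.3115e+00] [ 0.5 -1.   0.4] [-0.07  0.08 -0.02] 0.031774198651701654
top plane slope deg [0.11 0.48] z0 45.0 147
top b range [-26.3, -24.6, 0.7, 22.6, 27.0] a [-56.8, 25.9, 45.1, 63.6, 64.7] rect (array([0.9, 1.2]), 127.8, 55.2, 'long axis deg', -0.24)
-40 387 422.4885330352498
-30 153 320.6420165539375
-20 25 327.4487393845405
-10 4 45.71595823096567
0 10 45.12570944088209
10 17 46.47780619469947
20 11 45.39108139060316
30 9 44.90206673455982
40 9 45.12832455733456
50 10 45.43452541592265
60 31 55.15845329932088
```

View pics/s8.png

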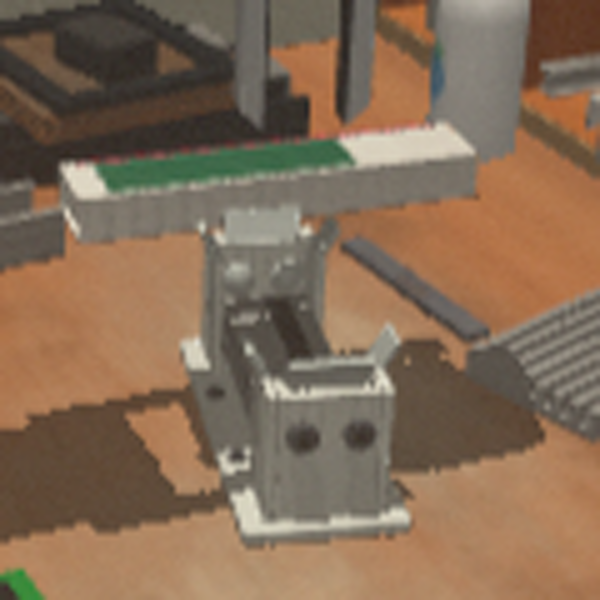

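The jig is seated: its top is level at about 45–46 mm along its length (46 expected). Its slot shows down in the sockets at crop (290,330), the balls stand clear above it, and the fingers are well clear.

```bash
python3 -c "
from bench import robot
print(robot.close_job())"
```

```text
the job is handed in; nothing more can be done
None
```

The jig was pushed past the balls and sits home on the holder seat, released and level. The channel offcut was left alone, and I handed the job in at about 16.5 s (48 s limit).

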